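# Pick the short tube out of the leaning rack and stand it on the base plate

## Robot

A 6-joint arm with a two-finger parallel gripper is mounted at the origin on a cart in front of the work surface, level with it; the furniture and walls round the work are solid. World frame = base frame: x ahead of the robot, y to its left, z up, the work surface at z = 0. Lengths are in m, angles in degrees, forces in N, time in s.
With the tool pointing down it reaches from about 0.25 to 0.725 m from the base axis. Payload 9.7 kg.
Tool frame: the origin (TCP) lies on the centre line of the jaws, within the pads' length; the fingertips stand 17 mm ahead of it and the grasp point (between the pads) lies 2 mm behind it (bot.tip_extent is the distance from the TCP to the fingertips, in m); z points along the fingers, y is the line along which they close (so a half turn about z gives the same grasp; the last joint's range is limited). The gripper opens to 85 mm and grips with 20 to 120 N. Pads are 22 mm wide; open, the fingers measure 114 mm over their backs; the gripper's body (76 mm by 85 mm) begins 54 mm behind the grasp point. The pads swing forward as they close: fully open they stand 13 mm farther back than shut.
Start: joints at [-72.88, 4.979, 10.078, 95.1, 0, 90], TCP at [0.162, -0.526, 0.248] pointing down, gripper open.
Joint ranges: [-179.16, 179.16], [-48.56, 103.87], [-65.8, 70.77], [-126.05, 130.52], [-82.76, 87.17], [-180, 180]. Speed limits (degrees/s): [127.2, 127.2, 147.25, 180, 180, 180].

## Interface

Orientations are given as [roll, pitch, yaw] about the fixed x, y, z axes, in that order (R = Rz(yaw) Ry(pitch) Rx(roll)).
In Python, from workcell import bot gives the robot as it stands.
- The arm moves only by the tool carry_out, never from a script. Its argument "moves" is text: rows parted by semicolons, each of 7 numbers parted by spaces: the shift along the tool's x, y, z in mm, then the turn, a rotation vector about the tool's x, y, z in degrees, then the finger opening in mm, from 0 to 85.4. A call has 1 to 20 rows; each row is the pose to reach, as a shift and turn from the pose commanded when the call began, along the tool's axes at that moment; what a row does not reach only later rows make up. A row lasts 1/10 s, in which the tool goes at most 50 mm and 8.59 degrees, less where a joint would pass 70% of its speed; a pose out of reach is approached as far as the arm can. A call with a gripper value outside its range is refused whole. The fingers move at their own pace and stop on an object; "force" is the grip in N (left out, the last holds). Time passes only in rows, so rows that repeat a pose let the fingers close. It gives the time, the measured TCP pose, the force, the opening and the grip force at its end, in the units of the state.
- bot.get_obs(): the state, without advancing time (a new reading comes with each control period).
- bot.camera(name): name is "scene" or "side" or "wrist"; returns a dict with "img" (480x640x3 uint8, red, green, blue), "mtx" (3x3 intrinsics, pixels), "position" and "orientation" of the camera in the world; the wrist camera has in their place "mount" (4x4, takes a point from camera to tool coordinates, whose origin is the TCP and whose axes are the flange's). Camera axes: x right, y up, looking along -z (the intrinsics and any distortion apply to the point x, -y, -z); pixel columns grow to the right and rows downward; lengths in m; the calibration is good to about 2 mm. A picture is of the moment at which its call begins: read the wrist's pose just before it. There is no depth.
- bot.job_done(): hands the job in; it is judged then, once.
The state is a dict: "time": time; "q": joint angles; "qd": joint speeds; "joint_efforts": joint torques, N m; "ee_pos": TCP position; "tcp_rot": TCP orientation; "wrist_force": force on the tool from outside, world axes, zero at the start; "torque": the same for the moment, N m; "opening": finger opening in m; "grasp_force": force on a finger pad.
Only numpy, scipy, OpenCV 4.12 (cv2) and the standard library are available. Lean on these libraries where they do the work, as an engineer would, in place of code of your own. Each camera call takes 0.05 s, during which the arm holds its last target. There are 200 camera calls.

## Task

Take the one short tube out of the leaning tube rack, reaching in through the gap beside it, and stand it upright in the middle of the square base plate, ready for tacking. Set it down on the plate before you let go of it. Leave the other tubes in their cells and do not push about the tape measure and the bracket behind the plate.

Things in the scene. Friction and masses are not known exactly. Their poses are not given: they have to be found in the camera images.
- rack: Grey sheet-metal rack fixed to the bench: open crate of 3 rows x 5 square cells (28 mm wide, 45 deep, pitch 34), leaning 28 degrees (tubes: about 32) about the rack's y, towards its -x, the robot's side. Origin: on the bench below the crate; y along the rows of 5 (left), z up. Centre of the crate's open face at (-0.023, 0, 0.087); its far edge, the highest, is 0.112 above the bench
- stub: The tube to take: plain steel tube, 25 mm outside diameter, 88 mm long, 20 mm shorter than the other five and otherwise like them. It stands in one of the four occupied cells of the middle row of the rack, about 43 mm of it out of the cell. Origin: centre of its lower end; z along the tube to its upper end. 0.09 to 0.18 kg
- stub_top (a point): Centre of the upper end of the short tube
- base_plate: Dark square steel base plate, 95 x 95 x 10 mm, with a bolt hole near each corner, fixed on the bench to the robot's right of the rack. Origin: centre of its underside
- plate_top (a point): Centre of the base plate's upper face, 10 mm above the bench; z up
- tube_a: Longer neighbour: steel tube, 25 mm outside diameter, 108 mm long, about 63 mm of it out of the cell; stands in one of the four occupied cells of the middle row (the middle row has one empty cell). Origin: centre of its lower end; z up along the tube. Tubes in adjacent cells are 9 mm apart; cells of no listed tube are empty
- tube_b: Longer neighbour: steel tube, 25 mm outside diameter, 108 mm long, about 63 mm of it out of the cell; stands in one of the four occupied cells of the middle row (the middle row has one empty cell). Origin: centre of its lower end; z up along the tube. Tubes in adjacent cells are 9 mm apart; cells of no listed tube are empty
- tube_c: Longer neighbour: steel tube, 25 mm outside diameter, 108 mm long, about 63 mm of it out of the cell; stands in one of the four occupied cells of the middle row (the middle row has one empty cell). Origin: centre of its lower end; z up along the tube. Tubes in adjacent cells are 9 mm apart; cells of no listed tube are empty
- tube_d: Longer neighbour: steel tube, 25 mm outside diameter, 108 mm long, about 63 mm of it out of the cell; stands in the front row of the rack, at its end on the -y side. Origin: centre of its lower end; z up along the tube. Tubes in adjacent cells are 9 mm apart; cells of no listed tube are empty
- tube_e: Longer neighbour: steel tube, 25 mm outside diameter, 108 mm long, about 63 mm of it out of the cell; stands in the back row of the rack, at its end on the -y side. Origin: centre of its lower end; z up along the tube. Tubes in adjacent cells are 9 mm apart; cells of no listed tube are empty
- tape_measure: Tape measure, 32 x 80 x 62 mm, bystander between rack and back of bench. Origin: centre of its underside
- bracket: Upright rusty bracket plate, 48 x 62 x 72 mm, bystander behind the base plate. Origin: centre of its underside
There are look-alikes about, which are no part of the job. Leave any purple look-alike of the stub alone.

How it is judged (in metres and radians):
On the way, in this order (a step that is already met when the one before it is completed fails the run):
1. the short tube is drawn out of its cell in the fingers, more than 70 mm from where it stood (distance of stub from where it was at the start of the episode above 0.07 m and contact force between the fingers and stub above 0.5 N), for 0.1 s.
2. the short tube stands upright on the middle of the base plate while still held (horizontal distance between stub and plate_top below 0.012 m and angle between stub's own z axis and vertical below 0.08 rad and z of stub in the frame of plate_top between -0.003 and 0.004 m and contact force between stub and base_plate above 0.2 N and contact force between the fingers and stub above 0.5 N and linear speed of stub below 0.05 m/s), for 0.1 s.
At the end, for the whole second after the job is handed in: The short tube stands released and at rest on the base plate, upright within 0.08 rad, its foot on the plate's top and within 12 mm of the plate's centre; the five longer tubes are within 20 mm of where they began, in their cells (horizontal distance between stub and plate_top below 0.012 m and angle between stub's own z axis and vertical below 0.08 rad and z of stub in the frame of plate_top between -0.003 and 0.004 m and linear speed of stub below 0.02 m/s and contact force between the fingers and stub below 0.05 N and distance of each of tube_a, tube_b, tube_c, tube_d, tube_e from where it was at the start of the episode below 0.02 m); the robot touches nothing.
It fails at once if a longer tube is moved more than 20 mm (distance of any of tube_a, tube_b, tube_c, tube_d, tube_e from where it was at the start of the episode above 0.02 m).
It fails at once if a bystander is pushed more than 30 mm (distance of any of tape_measure, bracket from where it was at the start of the episode above 0.03 m).
It also fails if it takes over 42 s, if anything falls off the work surface, if the arm or the gripper's body presses on something with over 40 N, if the wrist force passes 120 N, or if a joint passes its speed limit or range.

## Working session

There is one attempt and no reset: what is moved stays moved. The work goes in short steps, Python scripts to look and compute and a tool call to move; the robot and the scene stay as the last step left them, time stands still between calls to the robot, and variables do not carry over. Pictures are saved under pics/ and viewed, at most 10 in all, crops included, and the job is handed in when it is done.

Besides the shell and the picture viewer there is one more tool, called after "Emit:" by a JSON object that holds its "method" and its "body", one argument or row to a line. carry_out: Moves the arm, as the interface text tells. Its arguments: {"type":"object","properties":{"moves":{"type":"string"},"force":{"type":"number"}},"required":["moves"]}

```bash
mkdir -p pics; ls; cat > h.py <<'E'
from workcell import bot
import numpy as np, cv2
E
python3 - <<'E'
from h import *
print(bot.get_obs())
for n in ("scene","side","wrist"):
    c=bot.camera(n); cv2.imwrite(f"pics/{n}0.png",c["img"][:,:,::-1]); print(n,{k:v for k,v in c.items() if k!="img"})
E
```

```text
pics
{'time': 0.0, 'q': array([-7.28788537e+01,  5.00908197e+00,  1.00364791e+01,  9.51006648e+01,
       -5.78186346e-04,  9.00003052e+01]), 'qd': array([-0.05691049, -0.0461739 ,  0.00255462,  0.01511857,  0.06003106,
       -0.02911723]), 'joint_efforts': array([ 2.96391670e-03, -5.20394862e+01,  4.64798820e+01,  1.68024190e-02,
        3.42144710e-05,  2.30627251e-06]), 'ee_pos': array([ 0.16185291, -0.52543021,  0.24762057]), 'tcp_rot': array([-1.79926732e+02,  5.78576179e-04,  1.71208419e+01]), 'wrist_force': array([ 0.06038546,  0.67227599, -0.59455447]), 'torque': array([ 0.0372192 , -0.0272128 ,  0.00279219]), 'grasp_force': 0.0, 'opening': 0.08529028658046547}
scene {'mtx': array([[482.42659304,   0.        , 320.6903593 ],
       [  0.        , 482.42659304, 241.53050279],
       [  0.        ,   0.        ,   1.        ]]), 'position': array([0.04812887, 0.35006482, 0.7566083 ]), 'orientation': array([  44.76848886,    0.49632267, -133.11084372])}
side {'mtx': array([[504.013937  ,   0.        , 322.02039715],
       [  0.        , 504.013937  , 233.55510923],
       [  0.        ,   0.        ,   1.        ]]), 'position': array([0.48835054, 0.4977678 , 0.69020996]), 'orientation': array([  46.13003476,    0.21117675, -175.66711766])}
wrist {'mtx': array([[351.40725752,   0.        , 322.33684239],
       [  0.        , 351.40725752, 248.71097256],
       [  0.        ,   0.        ,   1.        ]]), 'mount': array([[-1.11284168e-04,  9.44682292e-01,  3.27986822e-01,
         8.39711349e-02],
       [ 9.99998683e-01, -4.25949803e-04,  1.56613383e-03,
        -7.80671573e-05],
       [ 1.61920482e-03,  3.27986564e-01, -9.44681000e-01,
        -1.25309724e-01],
       [ 0.00000000e+00,  0.00000000e+00,  0.00000000e+00,
         1.00000000e+00]])}
```

View pics/scene0.png

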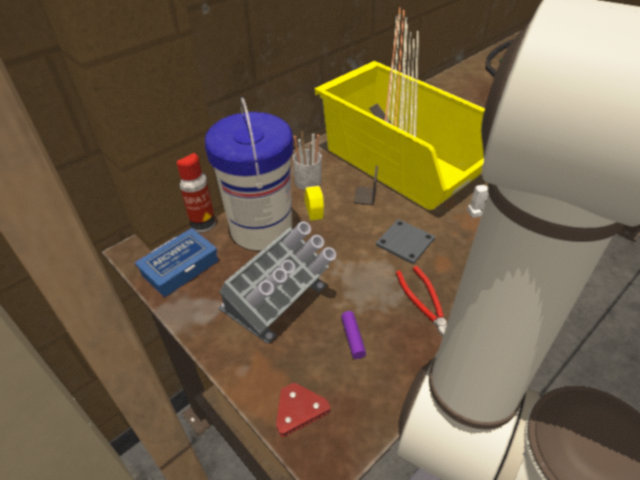

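View pics/side0.png

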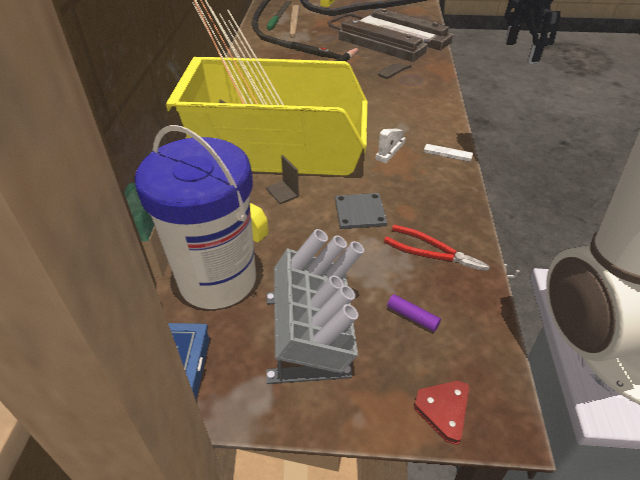

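The side view shows plate at (361,210), the rack's tube tops at (320,236), (338,242), (357,248) (the -y column) and three middle-row tops at about (334,284), (343,295), (351,313). Zooming in on the rack next.

```bash
python3 - <<'E'
import cv2,numpy as np
a=cv2.imread("pics/scene0.png")[210:350,210:350]; b=cv2.imread("pics/side0.png")[220:390,255:375]
a=cv2.resize(a,(400,400),interpolation=cv2.INTER_CUBIC); b=cv2.resize(b,(400,567),interpolation=cv2.INTER_CUBIC)
o=np.zeros((567,800,3),np.uint8); o[:400,:400]=a; o[:,400:]=b; cv2.imwrite("pics/crop.png",o)
E
```

```text
(no output)
```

View pics/crop.png

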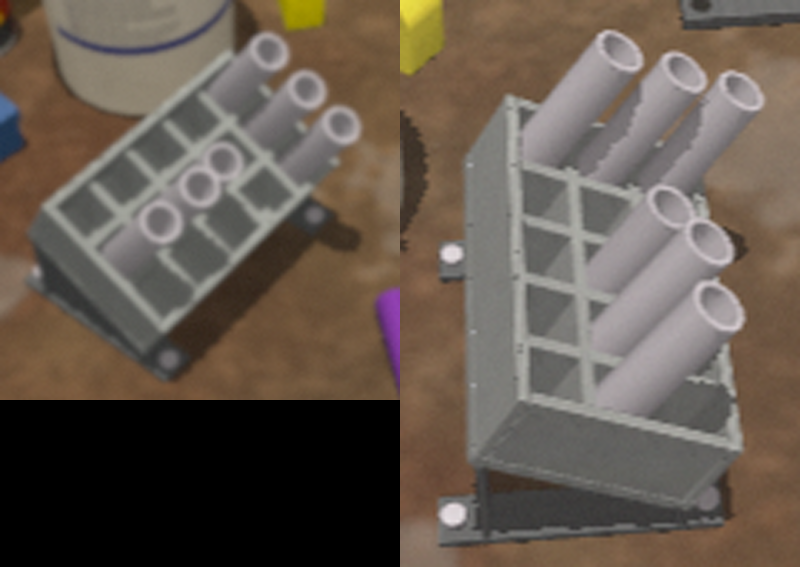

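Tops in the crops: the middle row holds tubes at index -2, 0, +1 and +2, with -1 empty. The index 0 tube is set back from the line of the others, so it is the short one. Triangulating now.

```bash
cat >> h.py <<'E'
from scipy.spatial.transform import Rotation as Ro
def campose(c,o=None):
    if "mount" in c:
        T=np.eye(4);T[:3,:3]=Ro.from_euler("xyz",o["tcp_rot"],degrees=True).as_matrix();T[:3,3]=o["ee_pos"];M=T@c["mount"];return M[:3,3],M[:3,:3]
    return np.array(c["position"]),Ro.from_euler("xyz",c["orientation"],degrees=True).as_matrix()
def rays(c,uv,o=None):
    p,R=campose(c,o);uv=np.atleast_2d(uv).astype(float);K=c["mtx"]
    d=np.c_[(uv[:,0]-K[0,2])/K[0,0],-(uv[:,1]-K[1,2])/K[1,1],-np.ones(len(uv))]@R.T
    return p,d/np.linalg.norm(d,axis=1)[:,None]
def onplane(c,uv,z,o=None):
    p,d=rays(c,uv,o);return p+d*((z-p[2])/d[:,2])[:,None]
def tri(pds):
    A=sum(np.eye(3)-np.outer(d,d) for p,d in pds);b=sum((np.eye(3)-np.outer(d,d))@p for p,d in pds)
    x=np.linalg.solve(A,b);return x,max(np.linalg.norm((np.eye(3)-np.outer(d,d))@(x-p)) for p,d in pds)
def proj(c,X,o=None):
    p,R=campose(c,o);q=(np.atleast_2d(X)-p)@R;K=c["mtx"];return np.c_[K[0,2]-K[0,0]*q[:,0]/q[:,2],K[1,2]+K[1,1]*q[:,1]/q[:,2]]
E
python3 - <<'E'
from h import *
np.set_printoptions(precision=4,suppress=True)
c1=bot.camera("scene");c2=bot.camera("side")
s=np.array([[269,52],[303,91],[341,126],[224,161],[200,187],[161,222]])/2.857+210
t=(np.array([[619,52],[684,74],[741,92],[670,207],[709,242],[718,306]])-[400,0])/3.333+[255,220]
p1,d1=rays(c1,s);p2,d2=rays(c2,t);P=[]
for i in range(6):
    x,e=tri([(p1,d1[i]),(p2,d2[i])]);P.append(x);print("e m-2 d stub +1 +2".split()[i],x,e)
v=P[1]-P[5];print("row yaw of y",np.degrees(np.arctan2(-v[0],-v[1]*-1*-1)),v)
# plate: grey-blue dark blob
for c,w in((c1,(370,215,70,50)),(c2,(330,188,64,44))):
    x,y,W,H=w;im=c["img"][y:y+H,x:x+W].astype(int)
    m=((im[:,:,2]-im[:,:,0])>-8).astype(np.uint8)
    n,l,st,ce=cv2.connectedComponentsWithStats(m);k=1+st[1:,4].argmax()
    m=cv2.morphologyEx((l==k).astype(np.uint8),cv2.MORPH_CLOSE,np.ones((7,7)))
    cn=max(cv2.findContours(m,0,2)[0],key=cv2.contourArea)
    q=cv2.minAreaRect(cn);h=cv2.approxPolyDP(cv2.convexHull(cn),5,True)[:,0]+[x,y]
    X=onplane(c,h,0.01);print(h.tolist(),X,X.mean(0),onplane(c,[ce[k]+[x,y]],0.01))
E
```

```text
e [ 0.5346 -0.0568  0.1519] 0.0007383088365507741
m-2 [ 0.5043 -0.058   0.1383] 0.0005294366608505402
d [ 0.4773 -0.0653  0.1212] 0.0007547330494067546
stub [0.5071 0.0067 0.1191] 0.0009374137141443746
+1 [0.4889 0.0396 0.1361] 0.0009048262990676952
+2 [0.4839 0.0731 0.1361] 0.000897937560185474
row yaw of y -8.844805184318364 [ 0.0204 -0.1311  0.0022]
[[398, 221], [433, 237], [414, 264], [377, 244]] [[ 0.5201 -0.3234  0.01  ]
 [ 0.4335 -0.3394  0.01  ]
 [ 0.4114 -0.2469  0.01  ]
 [ 0.5036 -0.2345  0.01  ]] [ 0.4671 -0.2861  0.01  ] [[ 0.4676 -0.2856  0.01  ]]
[[378, 193], [385, 225], [340, 231], [336, 196]] [[ 0.4351 -0.3401  0.01  ]
 [ 0.4217 -0.2409  0.01  ]
 [ 0.5098 -0.2173  0.01  ]
 [ 0.5235 -0.3238  0.01  ]] [ 0.4725 -0.2805  0.01  ] [[ 0.4721 -0.2804  0.01  ]]
```

```bash
cat >> h.py <<'E'
def toolR(a,x):   # a: tube axis up, x: wanted tool x
    z=-np.array(a)/np.linalg.norm(a);x=np.array(x)-z*np.dot(x,z);x/=np.linalg.norm(x);return np.c_[x,np.cross(z,x),z]
def row(p,R,p0=None,R0=None):
    o=bot.get_obs();p0=o["ee_pos"] if p0 is None else p0
    R0=Ro.from_euler("xyz",o["tcp_rot"],degrees=True).as_matrix() if R0 is None else R0
    return np.round(R0.T@(np.array(p)-p0)*1e3,1),np.round(Ro.from_matrix(R0.T@R).as_rotvec(degrees=True),2)
def rack(yaw,lean):
    y,l=np.radians([yaw,lean]);return np.array([-np.sin(l)*np.cos(y),-np.sin(l)*np.sin(y),np.cos(l)]),np.array([-np.sin(y),np.cos(y),0])
E
python3 - <<'E'
from h import *
a,y=rack(8.8,32);top=np.array([.506,.008,.1195]);R=toolR(a,y)
p=top-.017*a+.15*a;print(p,row(p,R))
E
```

```text
[ 0.43635039 -0.00278233  0.2322904 ] (array([ 416.2, -418.8,   15.9]), array([-26.37,  22.74, -79.4 ]))
```

Emit:
{"method": "carry_out", "body": {
  "moves": "40 -40 0 -2.6 2.3 -8 60;80 -80 0 -5.2 4.5 -16 60;120 -120 0 -8 6.8 -24 60;160 -160 0 -10.5 9.1 -32 60;200 -200 0 -13 11.4 -40 60;240 -240 2 -15.8 13.6 -48 60;280 -280 5 -18.4 15.9 -55.5 60;320 -320 8 -21 18 -63 60;350 -350 10 -23 19.8 -69 60;380 -380 13 -24.6 21.2 -74 60;416 -419 16 -26.4 22.7 -79.4 60;416 -419 16 -26.4 22.7 -79.4 60;416 -419 16 -26.4 22.7 -79.4 60;416 -419 16 -26.4 22.7 -79.4 60"
}}

```text
time: 1.65
ee_pos: [0.4359, -0.0013, 0.232]
tcp_rot: [148.0, 0.1, 99.0]
wrist_force: [0.4, -0.7, -0.1]
opening: 0.0599
grasp_force: 0.0
```

```bash
python3 - <<'E'
from h import *
np.set_printoptions(precision=4,suppress=True)
o=bot.get_obs();c=bot.camera("wrist");cv2.imwrite("pics/w1.png",c["img"][:,:,::-1])
print(o)
a,y=rack(8.8,32);top=np.array([.506,.008,.1195]);print(proj(c,[top,top-.043*a,[.5043,-.058,.1383],[.4889,.0396,.1361],[.4839,.0731,.1361]],o))
E
```

```text
{'time': 1.65, 'q': array([ -4.4761, -42.8206, -34.0706,  67.4834,   7.0228,  78.4599]), 'qd': array([-4.042 , -0.0991,  0.3417,  0.319 ,  0.1803, -0.5077]), 'joint_efforts': array([ 2.6389, -8.1277, 51.43  , -5.9469,  0.3201,  0.2085]), 'ee_pos': array([ 0.4359, -0.0013,  0.232 ]), 'tcp_rot': array([148.0326,   0.0824,  99.0078]), 'wrist_force': array([ 0.4206, -0.656 , -0.0998]), 'torque': array([-0.0879,  0.4554,  0.0068]), 'grasp_force': 0.0, 'opening': 0.059925532726597286}
[[323.9672 244.9062]
 [323.7698 229.656 ]
 [323.6864 333.2746]
 [322.2232 207.7301]
 [322.6016 157.1182]]
```

View pics/w1.png

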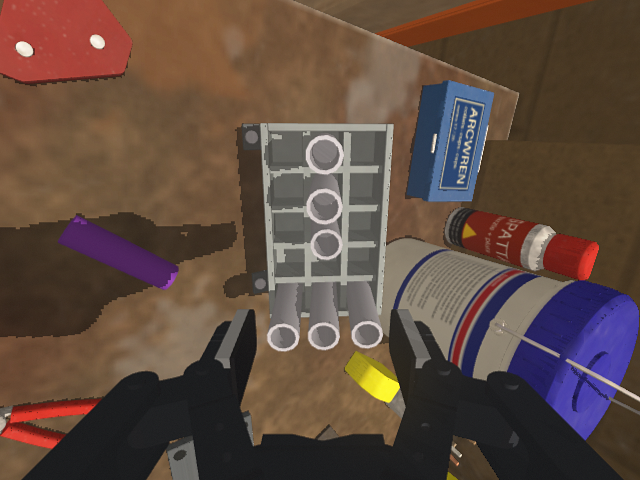

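The wrist view shows the stub's top at (326,244) against (324,245) predicted, and the neighbours match too. The pads straddle the row in line, so I go in along the tube.

Emit:
{"method": "carry_out", "body": {
  "moves": "0 1 20 0 0 0 60;0 1 45 0 0 0 60;0 1 70 0 0 0 60;0 1 90 0 0 0 60;0 1 105 0 0 0 60;0 1 118 0 0 0 60;0 1 128 0 0 0 60;0 1 136 0 0 0 60;0 1 143 0 0 0 60;0 1 148 0 0 0 60;0 1 150 0 0 0 60;0 1 150 0 0 0 60;0 1 150 0 0 0 60",
  "force": 50
}}

```text
time: 3.0
ee_pos: [0.5156, 0.0095, 0.106]
tcp_rot: [148.0, 0.1, 98.8]
wrist_force: [-0.0, -0.4, 0.6]
opening: 0.0603
grasp_force: 0.0
```

```bash
python3 - <<'E'
from h import *
np.set_printoptions(precision=4,suppress=True)
o=bot.get_obs();c=bot.camera("wrist");cv2.imwrite("pics/w2.png",c["img"][:,:,::-1])
print(o["q"],o["ee_pos"])
a,y=rack(8.8,32);top=np.array([.507,.008,.120]);print(proj(c,[top,top-.043*a,[.4889,.0396,.1361]],o))
E
```

```text
[ -1.8236 -31.0034 -42.0505  47.356    5.5393  80.9243] [0.5156 0.0095 0.106 ]
[[324.8277 368.0151]
 [324.17   310.8835]
 [316.7344 315.6532]]
```

View pics/w2.png

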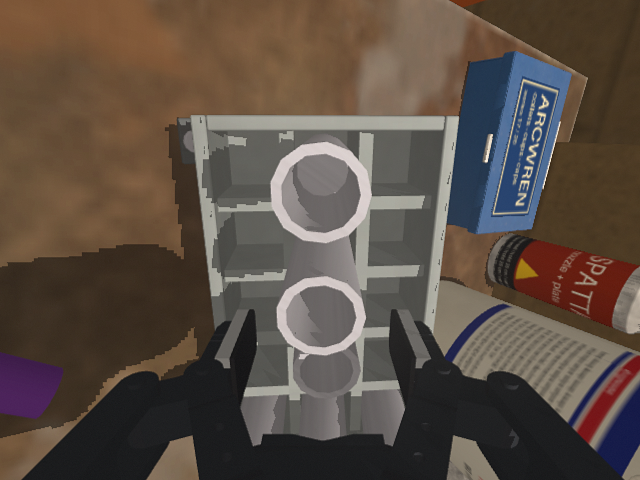

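The stub's end shows at (327,368), where it was predicted, centred between the pads. Closing.

Emit:
{"method": "carry_out", "body": {
  "moves": "0 0 0 0 0 0 24;0 0 0 0 0 0 20;0 0 0 0 0 0 20;0 0 0 0 0 0 20;0 0 0 0 0 0 20;0 0 0 0 0 0 20;0 0 0 0 0 0 20;0 0 0 0 0 0 20;0 0 0 0 0 0 20;0 0 0 0 0 0 20",
  "force": 50
}}

```text
time: 4.05
ee_pos: [0.5157, 0.0094, 0.1059]
tcp_rot: [148.0, 0.1, 98.8]
wrist_force: [-2.2, 0.1, 5.0]
opening: 0.0236
grasp_force: 48.9
```

Emit:
{"method": "carry_out", "body": {
  "moves": "0 0 -5 0 0 0 20;0 0 -15 0 0 0 20;0 0 -30 0 0 0 20;0 0 -45 0 0 0 20;0 0 -60 0 0 0 20;0 0 -80 0 0 0 20;0 0 -100 0 0 0 20;0 0 -120 0 0 0 20;0 0 -138 0 0 0 20;0 0 -150 0 0 0 20;0 0 -150 0 0 0 20;0 0 -150 0 0 0 20"
}}

```text
time: 5.25
ee_pos: [0.437, -0.0026, 0.232]
tcp_rot: [148.0, 0.1, 98.8]
wrist_force: [-0.3, -0.3, -2.6]
opening: 0.0236
grasp_force: 50.2
```

```bash
python3 - <<'E'
from h import *
np.set_printoptions(precision=4,suppress=True)
o=bot.get_obs();print(o["q"],o["ee_pos"],o["opening"],o["grasp_force"],o["wrist_force"])
R=Ro.from_euler("xyz",o["tcp_rot"],degrees=True).as_matrix()
z=R[:,2];P=[o["ee_pos"]-.017*z,o["ee_pos"]+.071*z]
ims=[]
for n in("scene","side","wrist"):
    c=bot.camera(n);q=proj(c,P,o);print(n,q)
    if n!="wrist":
        m=q.mean(0).astype(int);im=c["img"][max(m[1]-60,0):m[1]+60,m[0]-60:m[0]+60,::-1];print(m-60);ims.append(cv2.resize(im,(400,400),interpolation=cv2.INTER_CUBIC))
cv2.imwrite("pics/held.png",np.hstack(ims));c["img"];cv2.imwrite("pics/w3.png",c["img"][:,:,::-1])
# plans: upright above plate
Rv=toolR([0,0,1],rack(8.8,0)[1]);pl=np.array([.470,-.283,.01])
print(row(pl+[0,0,.071+.10],Rv))
E
```

```text
[ -4.6229 -42.6509 -33.9968  67.3928   6.9843  78.5364] [ 0.437  -0.0026  0.232 ] 0.023623182517260092 50.248687863349915 [-0.2871 -0.3006 -2.5805]
scene [[322.8344 235.2889]
 [301.0061 255.3291]]
[251 185]
side [[397.5781 215.4254]
 [359.7719 256.4779]]
[318 175]
wrist [[324.8391 368.518 ]
 [323.8267 274.5561]]
(array([-282.2,  -35.5,   37.8]), array([31.9 ,  0.06,  0.  ]))
```

View pics/held.png

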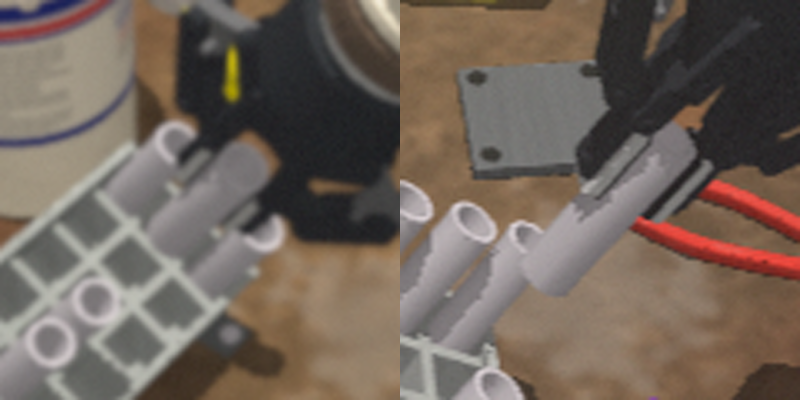

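The stub is held true along the tool axis, with its foot near (362,257) in the side view against (360,256) predicted. Lifting and turning it upright towards the plate.

Emit:
{"method": "carry_out", "body": {
  "moves": "0 10 -17 2 0 0 20;-5 18 -30 5 0 0 20;-15 20 -34 8 0 0 20;-35 20 -34 11 0 0 20;-60 18 -32 14 0 0 20;-90 15 -30 17 0 0 20;-120 12 -27 20 0 0 20;-150 9 -24 23 0 0 20;-180 6 -21 26 0 0 20;-210 3 -18 29 0 0 20;-240 0 -15 31 0 0 20;-262 -2 -14 31.9 0 0 20;-275 -3 -13 31.9 0 0 20;-282 -3.5 -13 31.9 0 0 20;-282 -3.5 -13 31.9 0 0 20;-282 -3.5 -13 31.9 0 0 20;-282 -3.5 -13 31.9 0 0 20"
}}

```text
time: 7.1
ee_pos: [0.4702, -0.282, 0.2429]
tcp_rot: [179.8, 0.1, 98.8]
wrist_force: [-0.0, 0.2, -1.5]
opening: 0.0239
grasp_force: 50.2
```

```bash
python3 - <<'E'
from h import *
np.set_printoptions(precision=4,suppress=True)
o=bot.get_obs();c=bot.camera("wrist");cv2.imwrite("pics/w4.png",c["img"][:,:,::-1])
print(o["q"],o["ee_pos"],o["tcp_rot"],o["grasp_force"])
t=o["ee_pos"];print(proj(c,[t-[0,0,.071],t+[0,0,.017],[.47,-.283,.01]],o))
E
```

```text
[-30.9605   4.4508   8.9184  94.2845   0.0177  50.2145] [ 0.4702 -0.282   0.2429] [179.848    0.1036  98.8249] 50.20446717739105
[[323.3591 274.7954]
 [324.7069 369.5746]
 [322.0982 213.7064]]
```

View pics/w4.png

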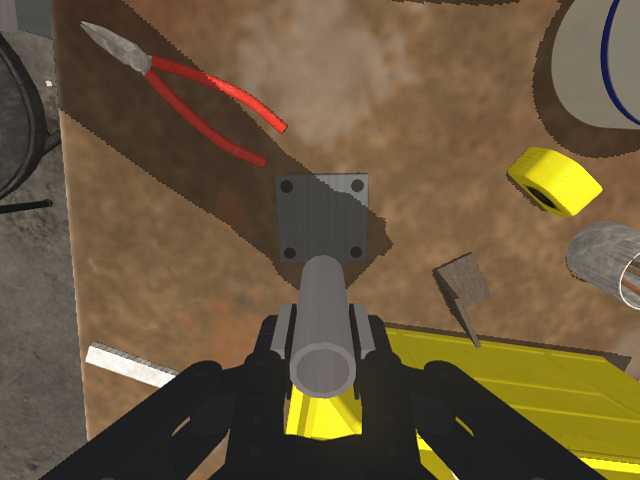

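Holes show at (287,187), (357,186), (290,253) and (356,252). Their diagonals cross near (322.5,220), about 6 px below the prediction, so I refine the plate and check the bin's clearance.

```bash
python3 - <<'E'
from h import *
np.set_printoptions(precision=4,suppress=True)
o=bot.get_obs();c=bot.camera("wrist");im=c["img"].astype(np.uint8)
g=cv2.cvtColor(im,cv2.COLOR_RGB2GRAY);H=[]
for u,v in((287,187),(357,186),(290,253),(356,252)):
    w=g[v-9:v+10,u-9:u+10].astype(float);W=np.clip(np.median(w)-12-w,0,None);Y,X=np.mgrid[v-9:v+10,u-9:u+10]
    H.append([(W*X).sum()/W.sum(),(W*Y).sum()/W.sum()])
X=onplane(c,H,.01,o);print(H,X,X.mean(0),[np.linalg.norm(X[i]-X[j]) for i,j in((0,1),(2,3),(0,2),(1,3))])
s=bot.camera("side");print("bin base",onplane(s,[[240,172],[360,174]],0),"rim at .13",onplane(s,[[180,105],[362,104]],.13))
# holes in side view and the held tube's sides in wrist view
print(proj(s,X.mean(0)),proj(bot.camera("scene"),X.mean(0)))
hsv=im[:, :,:]
for v in(275,300,330): print(v,g[v,285:365:2].tolist())
E
```

```text
[[np.float64(286.0887541345094), np.float64(186.1367144432194)], [np.float64(356.5209466411877), np.float64(185.69337057180655)], [np.float64(289.2272420768712), np.float64(252.62171274443696)], [np.float64(355.64295485636114), np.float64(251.7920656634747)]] [[ 0.4295 -0.2603  0.01  ]
 [ 0.5001 -0.249   0.01  ]
 [ 0.4415 -0.3311  0.01  ]
 [ 0.5124 -0.3192  0.01  ]] [ 0.4709 -0.2899  0.01  ] [np.float64(0.0715479543105602), np.float64(0.07191744681982873), np.float64(0.07178907430161378), np.float64(0.07133161692808865)]
bin base [[ 0.7457 -0.4053  0.    ]
 [ 0.4744 -0.4171  0.    ]] rim at .13 [[ 0.875  -0.4655  0.13  ]
 [ 0.4781 -0.4973  0.13  ]]
[[360.6499 207.664 ]] [[405.231  239.2719]]
275 [61, 62, 64, 66, 65, 66, 64, 63, 73, 99, 101, 101, 102, 104, 104, 101, 102, 100, 100, 101, 98, 99, 99, 99, 98, 99, 98, 96, 96, 92, 61, 60, 61, 58, 59, 60, 60, 100, 103, 101]
300 [104, 104, 106, 108, 110, 111, 109, 97, 101, 104, 103, 104, 104, 105, 103, 104, 101, 101, 102, 103, 103, 102, 101, 101, 100, 100, 100, 100, 99, 98, 97, 104, 109, 107, 102, 105, 104, 105, 104, 104]
330 [105, 86, 32, 34, 42, 101, 101, 104, 103, 104, 105, 104, 107, 103, 104, 104, 103, 101, 102, 103, 102, 103, 103, 102, 102, 103, 102, 100, 100, 99, 99, 98, 98, 41, 35, 37, 49, 107, 105, 105]
```

```bash
python3 - <<'E'
from h import *
np.set_printoptions(precision=2,suppress=True)
o=bot.get_obs();c=bot.camera("wrist");g=cv2.cvtColor(c["img"],cv2.COLOR_RGB2GRAY)
t=o["ee_pos"];f=np.linspace(0,2*np.pi,72);ring=.0125*np.c_[np.cos(f),np.sin(f),0*f]
for d in(-.071,.017):
    q=proj(c,t+[0,0,d]+ring,o);print(d,q.min(0),q.max(0))
print("col323",list(zip(range(244,268,1),g[244:268,323].tolist())));print(list(zip(range(336,404,2),g[336:404:2,323].tolist())))
# side view: fit edges of held tube -> lean; print predicted ends
s=bot.camera("side");print(proj(s,[t-[0,0,.071],t+[0,0,.017]]));cv2.imwrite("pics/s4.png",s["img"][:,:,::-1])
R=toolR([0,0,1],rack(8.8,0)[1]);print(row([.4708,-.289,.01+.071+.004],R),row([.4708,-.289,.01+.071],R))
E
```

```text
-0.071 [302.79 255.49] [344.  293.4]
0.017 [290.9  340.61] [358.47 396.79]
col323 [(244, 65), (245, 65), (246, 66), (247, 65), (248, 66), (249, 64), (250, 66), (251, 66), (252, 65), (253, 65), (254, 63), (255, 89), (256, 100), (257, 100), (258, 99), (259, 100), (260, 100), (261, 100), (262, 100), (263, 100), (264, 100), (265, 99), (266, 100), (267, 100)]
[(336, 104), (338, 104), (340, 105), (342, 112), (344, 119), (346, 119), (348, 120), (350, 106), (352, 106), (354, 105), (356, 105), (358, 105), (360, 106), (362, 106), (364, 105), (366, 104), (368, 106), (370, 105), (372, 105), (374, 107), (376, 106), (378, 107), (380, 107), (382, 106), (384, 106), (386, 106), (388, 107), (390, 106), (392, 109), (394, 125), (396, 121), (398, 186), (400, 230), (402, 229)]
[[365.25 143.29]
 [368.13  99.6 ]]
(array([ -6.2,  -0.8, 157.6]), array([0.12, 0.09, 0.  ])) (array([ -6.2,  -0.8, 161.6]), array([0.12, 0.09, 0.  ]))
```

Predicted and seen tube edges agree within 1 px, so the tube is upright. Lowering to about 5 mm above the plate.

Emit:
{"method": "carry_out", "body": {
  "moves": "-1 0 15 0 0 0 20;-2 0 35 0 0 0 20;-4 -1 60 0 0 0 20;-6 -1 85 0 0 0 20;-6 -1 105 0 0 0 20;-6 -1 122 0 0 0 20;-6 -1 136 0 0 0 20;-6 -1 146 0 0 0 20;-6 -1 152 0 0 0 20;-6 -1 156 0 0 0 20;-6 -1 156 0 0 0 20;-6 -1 156 0 0 0 20;-6 -1 156 0 0 0 20"
}}

```text
time: 8.7
ee_pos: [0.4708, -0.2892, 0.087]
tcp_rot: [179.9, 0.1, 98.8]
wrist_force: [-1.1, 0.3, -1.8]
opening: 0.0236
grasp_force: 50.2
```

```bash
python3 - <<'E'
from h import *
np.set_printoptions(precision=4,suppress=True)
o=bot.get_obs();print(o["ee_pos"],o["tcp_rot"],o["wrist_force"])
t=o["ee_pos"];c=bot.camera("wrist");s=bot.camera("side");k=bot.camera("scene")
for x in(c,s,k):print(proj(x,[[.4708,-.2899,.01],t-[0,0,.071]],o))
A=cv2.resize(c["img"][140:440,160:480],(400,375));B=cv2.resize(s["img"][160:240,310:410],(400,320),interpolation=cv2.INTER_CUBIC)
O=np.zeros((375,800,3),np.uint8);O[:,:400]=A;O[:320,400:]=B;cv2.imwrite("pics/p5.png",O[:,:,::-1])
R=toolR([0,0,1],rack(8.8,0)[1]);print(row([.4708,-.2895,.081],R))
E
```

```text
[ 0.4708 -0.2892  0.087 ] [179.8534   0.1192  98.7815] [-1.0636  0.3109 -1.7571]
[[323.1336 271.8697]
 [323.3703 274.7654]]
[[360.6876 207.6711]
 [360.821  205.6526]]
[[405.2536 239.2939]
 [405.3733 237.477 ]]
(array([-0.4,  0.1,  5.8]), array([ 0.13,  0.1 , -0.02]))
```

View pics/p5.png

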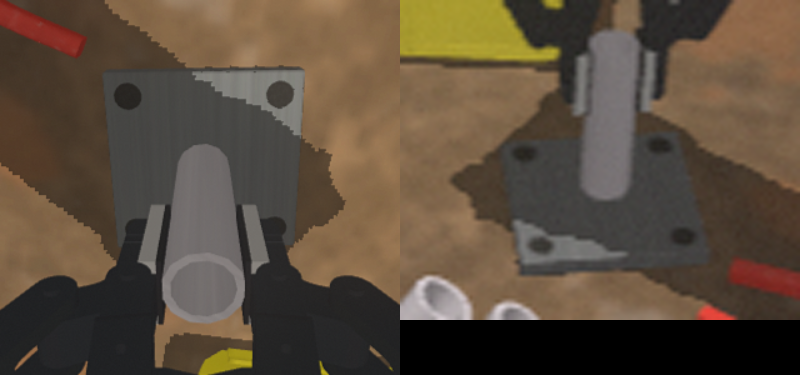

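The tube hangs centred over the four holes in both views. Creeping down.

Emit:
{"method": "carry_out", "body": {
  "moves": "0 0 1 0 0 0 20;0 0 2 0 0 0 20;0 0 3 0 0 0 20;0 0 4 0 0 0 20;0 0 5 0 0 0 20;0 0 5 0 0 0 20"
}}

```text
time: 9.45
ee_pos: [0.4704, -0.289, 0.0812]
tcp_rot: [179.9, 0.1, 98.8]
wrist_force: [0.2, -0.7, -0.3]
opening: 0.0238
grasp_force: 50.2
```

Emit:
{"method": "carry_out", "body": {
  "moves": "0 0 0.5 0 0 0 20;0 0 1 0 0 0 20;0 0 1 0 0 0 20"
}}

```text
time: 9.75
ee_pos: [0.4705, -0.289, 0.0803]
tcp_rot: [179.9, 0.1, 98.8]
wrist_force: [0.2, 1.3, -1.0]
opening: 0.0239
grasp_force: 50.2
```

Emit:
{"method": "carry_out", "body": {
  "moves": "0 0 0.5 0 0 0 20;0 0 1 0 0 0 20;0 0 1 0 0 0 20"
}}

```text
time: 10.05
ee_pos: [0.4705, -0.289, 0.0793]
tcp_rot: [179.9, 0.1, 98.8]
wrist_force: [1.0, 0.1, -1.9]
opening: 0.0238
grasp_force: 50.2
```

Emit:
{"method": "carry_out", "body": {
  "moves": "0 0 0.5 0 0 0 20;0 0 1 0 0 0 20;0 0 1 0 0 0 20"
}}

```text
time: 10.35
ee_pos: [0.4705, -0.289, 0.0783]
tcp_rot: [179.9, 0.1, 98.8]
wrist_force: [-0.2, 0.4, -1.4]
opening: 0.024
grasp_force: 50.2
```

Emit:
{"method": "carry_out", "body": {
  "moves": "0 0 0.5 0 0 0 20;0 0 1 0 0 0 20;0 0 1 0 0 0 20"
}}

```text
time: 10.65
ee_pos: [0.4706, -0.2891, 0.078]
tcp_rot: [179.9, 0.1, 98.8]
wrist_force: [-1.8, 0.9, 4.6]
opening: 0.0236
grasp_force: 50.9
```

The upward force of 4.6 N shows contact. I hold it there and check the tube's stance before releasing.

Emit:
{"method": "carry_out", "body": {
  "moves": "0 0 0.3 0 0 0 20;0 0 0.3 0 0 0 20;0 0 0.3 0 0 0 20;0 0 0.3 0 0 0 20"
}}

```text
time: 11.05
ee_pos: [0.4706, -0.2892, 0.0779]
tcp_rot: [179.9, 0.1, 98.8]
wrist_force: [-2.3, 0.5, 7.2]
opening: 0.024
grasp_force: 51.2
```

```bash
python3 - <<'E'
from h import *
np.set_printoptions(precision=2,suppress=True)
o=bot.get_obs();c=bot.camera("wrist");s=bot.camera("side");g=cv2.cvtColor(c["img"],cv2.COLOR_RGB2GRAY)
t=o["ee_pos"];f=np.linspace(0,2*np.pi,72);ring=.0125*np.c_[np.cos(f),np.sin(f),0*f]
for d in(-.068,.02):
    q=proj(c,t+[0,0,d]+ring,o);print(q.min(0),q.max(0))
print(g[246:264,323].tolist(),g[336:404:2,323].tolist())
cv2.imwrite("pics/p6.png",np.hstack([cv2.resize(c["img"][140:440,160:480],(400,375)),cv2.resize(s["img"][150:244,310:410],(400,375),interpolation=cv2.INTER_CUBIC)])[:,:,::-1])
E
```

```text
[302.54 257.23] [344.31 295.57]
[290.23 345.55] [359.29 402.63]
[72, 71, 72, 71, 71, 71, 72, 71, 68, 105, 109, 107, 108, 108, 107, 107, 108, 108] [112, 111, 113, 119, 129, 128, 131, 112, 114, 112, 112, 112, 113, 113, 112, 111, 112, 112, 112, 112, 111, 111, 113, 112, 111, 111, 112, 111, 112, 133, 129, 128, 123, 119]
```

View pics/p6.png

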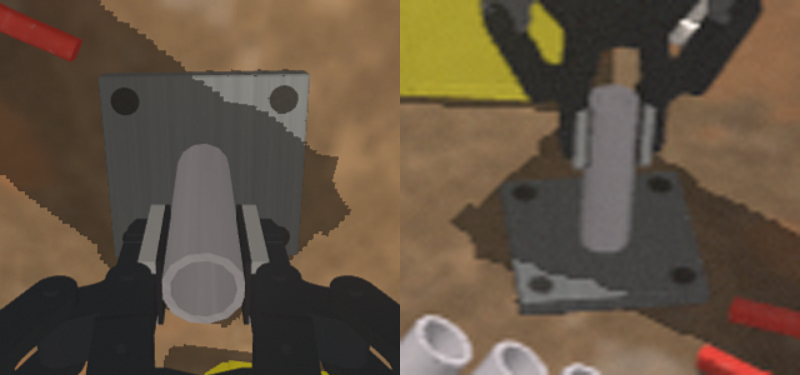

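The tube is upright with its foot at about (606,236) in the crop, against the hole centre (602,234), which is about 2 mm off. Releasing, then lifting straight up.

Emit:
{"method": "carry_out", "body": {
  "moves": "0 0 0 0 0 0 26;0 0 0 0 0 0 30;0 0 0 0 0 0 36;0 0 0 0 0 0 44;0 0 0 0 0 0 50;0 0 0 0 0 0 50;0 0 0 0 0 0 50;0 0 -3 0 0 0 50;0 0 -10 0 0 0 50;0 0 -25 0 0 0 50;0 0 -45 0 0 0 50;0 0 -70 0 0 0 50;0 0 -95 0 0 0 50;0 0 -115 0 0 0 50;0 0 -125 0 0 0 50;0 0 -125 0 0 0 50;0 0 -125 0 0 0 50;0 0 -125 0 0 0 50"
}}

```text
time: 12.95
ee_pos: [0.4699, -0.2887, 0.2009]
tcp_rot: [180.0, 0.0, 98.8]
wrist_force: [0.6, -0.0, -0.1]
opening: 0.0499
grasp_force: 0.0
```

```bash
python3 - <<'E'
from h import *
o=bot.get_obs();print(o["ee_pos"],o["wrist_force"],o["grasp_force"])
c=bot.camera("wrist");s=bot.camera("side")
cv2.imwrite("pics/p7.png",np.hstack([cv2.resize(c["img"],(400,300)),cv2.resize(s["img"][120:240,280:440],(400,300),interpolation=cv2.INTER_CUBIC)])[:,:,::-1])
E
```

```text
[ 0.46992513 -0.28870435  0.20087773] [ 0.59228994 -0.0230618  -0.0914034 ] 0.0
```

View pics/p7.png

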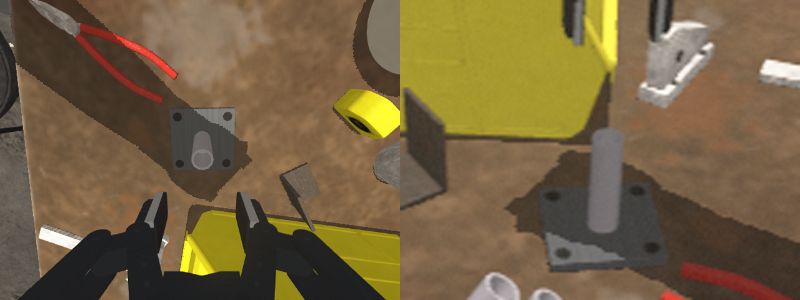

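The tube stands free and upright in the middle of the plate, with its foot near (604,225) in the side crop, and the gripper is clear above it.

```bash
python3 -c "
from h import *
print(bot.job_done())"
```

```text
the job is handed in; nothing more can be done
None
```

The short tube stands upright and released about 2 mm from the middle of the base plate, and the gripper touched no other tube or bystander that I could see; I handed the job in after about 13 s, but the verdict was not shown.

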